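# Shut the gas cock that was left open

### The job

One of the two bench gas cocks has been left open: its handle lies along its hose nozzle. Shut it by turning the handle the quarter turn to its stop, so that it stands square across the nozzle, and leave the other cock, which is already shut, shut. Let go of the handle when you are done.

Things in the scene. Friction and masses are not known exactly. Their poses are not given: they have to be found in the camera images.
- cock_1_handle (a joint): Handle of cock 1, left open. 1.571 rad = open (stop): points the same way as the nozzle, above it; 0 = shut (stop): square across it. Shuts clockwise from above. Black bar on one side of the pivot only, 14 mm wide, 18 mm high, upright sides, free from 20 to 90 mm off the axis; in the pivot's frame it points 90 deg + joint value from +x towards +y. Friction 0.12 N m, no spring.
- cock_1_pivot (a point): Point on cock 1's vertical handle axis, at mid-height of the bar, 120 mm above the worktop. Fixed; z up, nozzle points along -x. Steel fitting fixed to the worktop: 64 mm round foot, stem, 40 mm round body, level ribbed hose nozzle (top 83 mm above the worktop, ends 88 mm from the axis). A black 28 mm hub, top at 133 mm, carries the handle.
- cock_2_handle (a joint): Handle of cock 2, built exactly like cock 1 but already shut at the start, and to stay shut: 0 = shut (stop), handle square across the nozzle, along the pivot's +y; 1.571 rad = open.
- cock_2_pivot (a point): The same point and axes on cock 2. Either cock may stand on the left or on the right, its nozzle within about 25 degrees of pointing at the robot's side of the worktop (world -x).
There are look-alikes about, which are no part of the job. Leave any yellow look-alike of the part that bears cock_1_handle alone.

How it is judged (in metres and radians):
At the end, for the whole second after the job is handed in: Both handles stand square across their nozzles, within 10 degrees (0.175 rad) of the shut stop (value of joint each of cock_1_handle, cock_2_handle below 0.175 rad); the robot touches nothing.
It fails at once if the cock that was already shut is turned open by more than 15 degrees (value of joint cock_2_handle above 0.26 rad).
It also fails if it takes over 32 s, if anything falls off the work surface, if the arm or the gripper's body presses on something with over 40 N, if the wrist force passes 120 N, or if a joint passes its speed limit or range.

### The arm

A 6-joint arm with a two-finger parallel gripper is mounted at the origin on a cart in front of the work surface, level with it; the furniture and walls round the work are solid. World frame = base frame: x ahead of the robot, y to its left, z up, the work surface at z = 0. Lengths are in m, angles in degrees, forces in N, time in s.
With the tool pointing down it reaches from about 0.4 to 0.825 m from the base axis. Payload 7 kg.
Tool frame: the origin (TCP) lies midway between the tips of the shut fingers; the grasp point (between the pads) lies 19 mm behind it; z points along the fingers, y is the direction in which the jaws open and shut (so a half turn about z gives the same grasp; the last joint's range is limited). The gripper opens to 88 mm and grips with 3 to 60 N. Pads are 19 mm wide; open, the fingers measure 130 mm over their backs; the gripper's body (78 mm by 193 mm) begins 47 mm behind the grasp point.
Start: joints at [-53.795, 20.546, 0.682, 0, -70.136, -16.507], TCP at [0.227, -0.635, 0.227] pointing down, gripper open.
Joint ranges: [-176.03, 176.03], [-82.01, 121.73], [-58.28, 71.71], [-173.87, 95.51], [-174.79, -0.11], [-173.66, 173.66]. Speed limits (degrees/s): [136.94, 136.94, 172.46, 180, 180, 180].

### API

Orientations are given as [roll, pitch, yaw] about the fixed x, y, z axes, in that order (R = Rz(yaw) Ry(pitch) Rx(roll)).
In Python, from plant import r gives the robot as it stands. The module is installed in compiled form; this text tells all that it offers.
- The arm moves only by the tool send_rows, never from a script. Its argument "motion" is a list of rows, each an object with "travel": the shift along the tool's x, y, z in m, a list of three; "spin": the turn about the tool's z in degrees. In form: [{"travel": [tx, ty, tz], "spin": spin}, ...]. A call has 1 to 5 rows; each row shifts and turns the pose as measured when the row begins, along the tool's axes as they then stand; what a row does not reach is not made up. A row lasts 1/12 s, in which the tool goes at most 41.7 mm and 7.16 degrees, less where a joint would pass 70% of its speed; a pose out of reach is approached as far as the arm can. A call is refused whole if a number of a shift passes 0.0417 or a number of a turn 7.16, either way. A call with a gripper value outside its range is refused whole. "gripper" is the gripper command: -1 is shut, 1 is fully open, values between are in proportion, set as the call begins (left out, the last holds). The fingers move at their own pace and stop on an object; "squeeze" is the grip in N (left out, the last holds). Time passes only in rows, so rows that do not move let the fingers close. It gives the time, the measured TCP pose, the force and the opening at its end, in the units of the state.
- r.get_state(): the state, without advancing time (a new reading comes with each control period).
- r.capture(name): name is "scene" or "top"; returns (picture, depth): 384x512x3 uint8, blue, green, red; 384x512 float32, m along the optical axis (not along the pixel's ray), 0 where there is no reading.
- r.get_calibration(name): a dict with "fov_y" (degrees; the focal length in pixels is half the picture's height over the tangent of half this angle, whatever the lens; pixels are square), "cx", "cy" (the principal point, pixels), "origin" and "orientation" of the camera in the world. Camera axes: x right, y down, z forward; pixel columns grow to the right and rows downward; lengths in m; the calibration is good to about 2 mm. A picture is of the moment at which its call begins. get_calibration takes no time and is no camera call.
- r.close_job(): hands the job in, once; it reports no verdict.
Trained networks look in the newest picture that a camera, given by its name, has taken for a name from the list of things; names that differ only in an ending like _2 or _b are one class to them, and where a whole thing is asked for, a point or a joint stands for the part that bears it (a point fixed in the world has none). Each returns a list of dicts, best first, with "conf" (0 to 1); they miss things now and then, are a little off and sometimes report something else, mostly with a low value. They report only what shows in the picture. A call takes as long as a camera call. They do not tell look-alikes from the thing itself.
- r.boxes_of(camera, target): "at" ([x, y, z] in m, in the coordinates of the camera as it stood for that picture, good to about 4 mm: the middle of the surface that is visible of it).
- r.pinpoint(camera, target): "at" ([x, y, z] in m, in the coordinates of the camera as it stood for that picture, good to about 4 mm: a listed point, or the origin of a listed thing).
The state is a dict: "time_s": time; "joints": joint angles; "qd": joint speeds; "joint_torque": joint torques, N m; "tcp_pos": TCP position; "eef_rot": TCP orientation; "contact_force": force on the tool from outside, world axes, zero at the start; "moment": the same for the moment, N m; "gripper_width": finger opening in m.
Only numpy, scipy, OpenCV 4.12 (cv2) and the standard library are available. Lean on these libraries where they do the work, as an engineer would, in place of code of your own. Each camera call takes 0.05 s, during which the arm holds its last target. There are 200 camera calls.

## Working session

There is one attempt and no reset: what is moved stays moved. The work goes in short steps, Python scripts to look and compute and a tool call to move; the robot and the scene stay as the last step left them, time stands still between calls to the robot, and variables do not carry over. Pictures are saved under pics/ and viewed, about 8 in all and at most 12, crops included, and the job is handed in when it is done.

Besides the shell and the picture viewer there is one more tool, called after "Call:" as name(argument=value, ...), one argument or row to a line, values as JSON. send_rows: Moves the arm, as the interface text tells. Its arguments: {"type":"object","properties":{"motion":{"type":"array"},"gripper":{"type":"number"},"squeeze":{"type":"number"}},"required":["motion"]}

```bash
mkdir -p pics; cat > h.py <<'E'
import numpy as np, cv2
from plant import r
from scipy.spatial.transform import Rotation as R
def T(cam):
    c=r.get_calibration(cam); o=np.array(c["orientation"],float)
    M=o if o.shape==(3,3) else R.from_euler('xyz',o,degrees=True).as_matrix()
    f=192/np.tan(np.radians(c["fov_y"]/2)); return c,M,np.array(c["origin"]),f
def w(cam,p):
    c,M,o,f=T(cam); return M@np.array(p)+o
def px(cam,p):
    c,M,o,f=T(cam); q=M.T@(np.array(p)-o); return np.array([c["cx"]+f*q[0]/q[2],c["cy"]+f*q[1]/q[2]])
E
python3 - <<'E'
from h import *
np.set_printoptions(precision=3,suppress=True)
print(r.get_state())
ims=[]
for cam in("scene","top"):
    print(cam,r.get_calibration(cam))
    p,d=r.capture(cam); np.save(cam+"_d.npy",d); cv2.imwrite(f"pics/{cam}0.png",p)
    for n in("cock_1_pivot","cock_1_handle"):
        for fn in(r.pinpoint,r.boxes_of):
            try:
                for q in fn(cam,n): W=w(cam,q["at"]); print(n,fn.__name__,round(q["conf"],2),W,px(cam,W))
            except Exception as e: print(n,fn.__name__,e)
E
```

```text
{'time_s': 0.0, 'joints': array([-53.796,  20.592,   0.635,  -0.021, -70.137, -16.505]), 'qd': array([-0.055,  0.055, -0.084, -0.185, -0.079, -0.016]), 'joint_torque': array([  0.002, -58.272,  29.305,   6.997,   0.007,  -0.   ]), 'tcp_pos': array([ 0.227, -0.635,  0.226]), 'eef_rot': array([ 179.904,   -0.008, -160.308]), 'contact_force': array([ 0.517,  0.459, -0.05 ]), 'moment': array([-0.031, -0.039, -0.062]), 'gripper_width': 0.08790617788452962}
scene {'fov_y': 45.764247379821526, 'cx': 251.93253303589157, 'cy': 189.21640730016776, 'origin': array([-0.169,  0.699,  1.09 ]), 'orientation': array([-131.972,   -0.884, -139.501])}
cock_1_pivot call 0.7 [ 0.537 -0.552  0.122] [321.556 130.228]
cock_1_pivot call 0.64 [ 0.545 -0.363  0.123] [289.331 152.103]
cock_1_pivot call 0.88 [ 0.533 -0.353  0.081] [289.657 164.463]
cock_1_handle call it knows: cock_1_pivot, cock_2_pivot
cock_1_handle call 0.64 [0.493 0.221 0.127] [174.985 256.744]
cock_1_handle call 0.49 [ 0.511 -0.348  0.129] [294.989 156.772]
cock_1_handle call 0.43 [ 0.539 -0.499  0.128] [313.276 134.814]
top {'fov_y': 43.46397168212303, 'cx': 251.26399905939667, 'cy': 196.8919769021738, 'origin': array([ 0.207, -0.144,  1.614]), 'orientation': array([-168.622,   -0.631,  -91.31 ])}
cock_1_pivot call 0.85 [ 0.54  -0.364  0.123] [312.915 185.38 ]
cock_1_pivot call 0.63 [ 0.544 -0.55   0.121] [370.997 182.94 ]
cock_1_pivot call 0.94 [ 0.535 -0.539  0.078] [364.348 188.614]
cock_1_pivot call 0.71 [ 0.526 -0.356  0.089] [309.182 191.896]
cock_1_handle call it knows: cock_1_pivot, cock_2_pivot
cock_1_handle call 0.57 [ 0.542 -0.52   0.129] [362.055 183.335]
cock_1_handle call 0.47 [ 0.516 -0.356  0.128] [311.123 192.3  ]
```

```bash
python3 - <<'E'
import cv2,numpy as np
a=cv2.imread("pics/scene0.png");b=cv2.imread("pics/top0.png")
cv2.imwrite("pics/v1.png",a)
A=cv2.resize(b[140:240,270:410],None,fx=4,fy=4,interpolation=cv2.INTER_CUBIC)
cv2.imwrite("pics/v2.png",A)
E
```

```text
(no output)
```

View pics/v1.png

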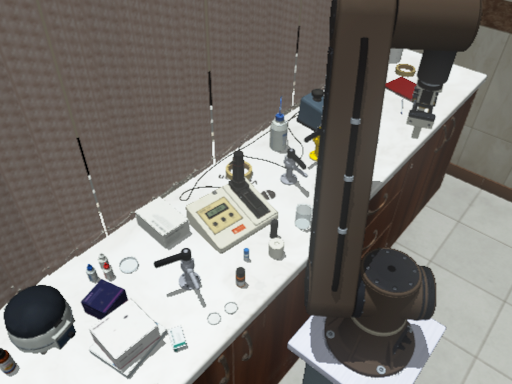

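View pics/v2.png

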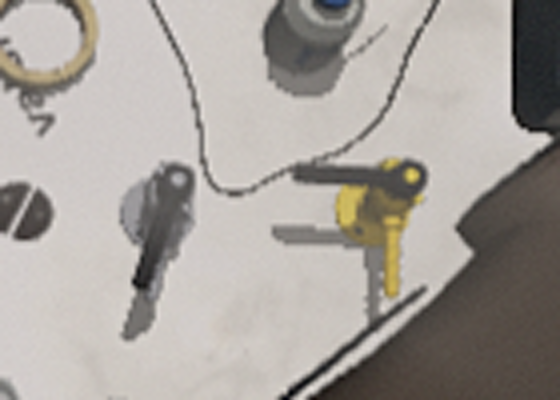

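The shots show three cock-type objects. Steel cock at scene (290,160) / top (312,187) has its handle along the nozzle, so it is open: cock 1. The yellow cock at scene (318,140) / top (370,183) is the look-alike to leave alone. Steel cock at scene (187,260) has its handle across: cock 2. Next I measure the handle direction and the heights around it.

```bash
python3 - <<'E'
from h import *
np.set_printoptions(precision=3,suppress=True,linewidth=200)
H={}
for cam in("scene","top"):
    c,M,o,f=T(cam); d=np.load(cam+"_d.npy"); v,u=np.mgrid[:384,:512]
    P=np.stack([(u-c["cx"])/f*d,(v-c["cy"])/f*d,d],-1)[d>0]@M.T+o
    im=cv2.imread(f"pics/{cam}0.png")[d>0]
    s=(np.hypot(P[:,0]-.54,P[:,1]+.363)<.11)&(P[:,2]>.113)&(P[:,2]<.14)
    Q=P[s]; print(cam,len(Q),Q.mean(0))
    dd=Q[:,:2]; hub=np.array([.541,-.363]); rr=np.hypot(*(dd-hub).T)
    b=dd[(rr>.02)&(Q[:,2]>.122)]
    m=b.mean(0);U,S,V=np.linalg.svd(b-m); dv=V[0]*np.sign(V[0]@(m-hub)); print("bar mean",m,"dir",dv,np.degrees(np.arctan2(dv[1],dv[0])),"max r",rr.max(), "top z",np.percentile(Q[:,2],[50,95]), 'perp off hub',(hub-m)@[-dv[1],dv[0]])
    # nozzle points
    n=(np.hypot(P[:,0]-.5,P[:,1]+.35)<.08)&(P[:,2]>.06)&(P[:,2]<.09); print("noz",n.sum(),P[n].mean(0) if n.any() else '')
    for p in P[(P[:,2]>.02)]:
        k=(int(np.floor(p[0]/.04)),int(np.floor(p[1]/.04))); H[k]=max(H.get(k,0),p[2])
print("cols y from",[round(j*.04,2) for j in range(-2,-19,-1)])
for i in range(19,5,-1): print("x%.2f"%(i*.04),[int(1000*H.get((i,j),0)) for j in range(-2,-19,-1)])
E
```

```text
scene 173 [ 0.512 -0.361  0.126]
bar mean [ 0.5   -0.365] dir [-0.471  0.882] 118.10166450302269 max r 0.10932310123610717 top z [0.127 0.135] perp off hub -0.03695743504977997
noz 147 [ 0.515 -0.351  0.078]
top 192 [ 0.513 -0.365  0.13 ]
bar mean [ 0.498 -0.364] dir [-0.494  0.87 ] 119.57607584044023 max r 0.10919013283959123 top z [0.13  0.137] perp off hub -0.03748297573602157
noz 70 [ 0.503 -0.356  0.08 ]
cols y from [-0.08, -0.12, -0.16, -0.2, -0.24, -0.28, -0.32, -0.36, -0.4, -0.44, -0.48, -0.52, -0.56, -0.6, -0.64, -0.68, -0.72]
x0.76 [339, 549, 38, 34, 0, 35, 32, 450, 44, 0, 45, 0, 467, 0, 241, 0, 405]
x0.72 [0, 0, 0, 0, 30, 30, 32, 0, 0, 0, 100, 116, 204, 190, 0, 20, 122]
x0.68 [0, 0, 0, 0, 34, 0, 33, 0, 0, 0, 149, 200, 205, 0, 0, 52, 150]
x0.64 [84, 82, 0, 35, 29, 33, 32, 0, 0, 0, 127, 149, 112, 0, 0, 99, 149]
x0.60 [82, 194, 222, 218, 82, 0, 0, 0, 0, 0, 0, 0, 0, 0, 0, 98, 114]
x0.56 [75, 197, 224, 218, 72, 0, 0, 76, 81, 0, 0, 0, 82, 0, 0, 0, 50]
x0.52 [65, 72, 76, 76, 0, 0, 0, 138, 140, 0, 136, 136, 142, 135, 0, 0, 0]
x0.48 [51, 58, 71, 63, 0, 0, 0, 142, 130, 0, 0, 0, 87, 0, 0, 0, 0]
x0.44 [40, 52, 52, 47, 0, 0, 0, 137, 0, 0, 0, 651, 639, 0, 0, 0, 0]
x0.40 [0, 75, 64, 29, 0, 0, 0, 0, 0, 0, 653, 655, 654, 623, 0, 0, 0]
x0.36 [51, 71, 0, 73, 76, 75, 25, 26, 0, 673, 676, 665, 656, 649, 0, 0, 0]
x0.32 [51, 0, 0, 72, 74, 0, 26, 694, 708, 704, 691, 676, 658, 656, 639, 0, 0]
x0.28 [811, 816, 794, 0, 0, 0, 731, 735, 731, 715, 697, 674, 652, 654, 651, 633, 336]
x0.24 [826, 824, 815, 0, 726, 758, 759, 750, 739, 718, 690, 0, 639, 670, 672, 672, 336]
```

```bash
cat >> h.py <<'E'
def plan(piv,ang,a,b,z):
    """shift in tool axes to reach nozzle-frame (a along nozzle, b along shut handle), and spin left to make tool y = nozzle"""
    s=r.get_state(); n=np.array([np.cos(ang),np.sin(ang)]); h=np.array([n[1],-n[0]])
    g=np.r_[piv+a*n+b*h,z]; Rm=R.from_euler('xyz',s["eef_rot"],degrees=True).as_matrix()
    y=np.degrees(np.arctan2(Rm[1,1],Rm[0,1])); sp=(y-np.degrees(ang)+180)%360-180
    p=s["tcp_pos"]; q=p[:2]-piv
    print("t",s["time_s"],"tcp",p,"a,b now",q@n,q@h,"goal",g,"tool shift",Rm.T@(g-p),"spin",sp,"F",s["contact_force"],"w",s["gripper_width"])
E
python3 - <<'E'
from h import *
np.set_printoptions(precision=3,suppress=True,linewidth=200)
for cam in("scene","top"):
    c,M,o,f=T(cam); d=np.load(cam+"_d.npy"); v,u=np.mgrid[:384,:512]
    P=np.stack([(u-c["cx"])/f*d,(v-c["cy"])/f*d,d],-1)[d>0]@M.T+o
    hub=np.array([.541,-.364]); e=P[:,:2]-hub; rr=np.hypot(*e.T)
    ok=(P[:,1]>-.41)
    for nm,zl,zh,r0,r1 in(("bar",.116,.14,.02,.098),("noz",.06,.088,.03,.1)):
        s=ok&(P[:,2]>zl)&(P[:,2]<zh)&(rr>r0)&(rr<r1); Q=P[s,:2]; m=Q.mean(0); V=np.linalg.svd(Q-m)[2][0]; V*=np.sign(V@(m-hub))
        print(cam,nm,s.sum(),m,np.degrees(np.arctan2(V[1],V[0])),"from hub",np.degrees(np.arctan2(*(m-hub)[::-1])),"maxr",rr[s].max())
    s=(rr<.012)&(P[:,2]>.125); print("hubtop",s.sum(),P[s].mean(0))
plan(np.array([.541,-.364]),np.radians(158),.055,-.035,.226)
E
```

```text
scene bar 89 [ 0.489 -0.339] 159.8349053285663 from hub 154.33151939311767 maxr 0.09318490226566391
scene noz 59 [ 0.484 -0.348] 169.9050397816085 from hub 164.6773670434925 maxr 0.09077050130329642
hubtop 21 [ 0.539 -0.363  0.133]
top bar 100 [ 0.489 -0.346] 157.7600674461619 from hub 160.66849036728536 maxr 0.0895361512722589
top noz 38 [ 0.475 -0.355] 161.60857434330927 from hub 172.0609828562782 maxr 0.08776945333811101
hubtop 47 [ 0.541 -0.364  0.134]
t 0.4 tcp [ 0.227 -0.635  0.226] a,b now 0.18902517262602497 -0.3691179125715846 goal [ 0.477 -0.376  0.226] tool shift [-0.322  0.16   0.   ] spin -48.30202114249474 F [-0.81  -0.598 -0.109] w 0.08759131652913883
```

Call:
send_rows(
  motion=[
    {"travel": [-0.025, 0.012, 0], "spin": 0},
    {"travel": [-0.035, 0.017, 0], "spin": 0},
    {"travel": [-0.035, 0.017, 0], "spin": 0},
    {"travel": [-0.035, 0.017, 0], "spin": 0},
    {"travel": [-0.035, 0.017, 0], "spin": 0},
  ],
  gripper=-1,
)

```text
time_s: 0.82
tcp_pos: [0.3544, -0.5052, 0.2247]
eef_rot: [179.9, -0.1, -160.9]
contact_force: [1.5, -0.4, 0.6]
gripper_width: 0.0599
```

Call:
send_rows(
  motion=[
    {"travel": [-0.035, 0.017, 0], "spin": 0},
    {"travel": [-0.035, 0.017, 0], "spin": 0},
    {"travel": [-0.03, 0.015, 0], "spin": 0},
    {"travel": [0, 0, 0], "spin": -7},
    {"travel": [0, 0, 0], "spin": -7},
  ],
)

```text
time_s: 1.23
tcp_pos: [0.4414, -0.4163, 0.2256]
eef_rot: [-180.0, 0.0, -146.6]
contact_force: [-0.3, -0.8, 0.1]
gripper_width: 0.0263
```

Call:
send_rows(
  motion=[
    {"travel": [0, 0, 0], "spin": -7},
    {"travel": [0, 0, 0], "spin": -7},
    {"travel": [0, 0, 0], "spin": -7},
    {"travel": [0, 0, 0], "spin": -7},
    {"travel": [0, 0, 0], "spin": -6},
  ],
)

```text
time_s: 1.65
tcp_pos: [0.4435, -0.4139, 0.2261]
eef_rot: [-179.9, 0.0, -111.6]
contact_force: [0.0, -0.3, -0.4]
gripper_width: 0.0004
```

```bash
python3 - <<'E'
from h import *
np.set_printoptions(precision=3,suppress=True,linewidth=200)
plan(np.array([.541,-.364]),np.radians(158),.055,-.037,.102)
E
```

```text
t 1.65 tcp [ 0.443 -0.414  0.226] a,b now 0.07172598203737095 -0.08279617346258189 goal [ 0.476 -0.378  0.102] tool shift [-0.046 -0.017  0.124] spin 0.38248428042373916 F [ 0.024 -0.256 -0.441] w 0.0004275069027963425
```

Descend beside the handle at b ≈ -0.040.

Call:
send_rows(
  motion=[
    {"travel": [-0.022, -0.01, 0.0], "spin": 0},
    {"travel": [-0.022, -0.008, 0.0], "spin": 0},
    {"travel": [0, 0, 0.035], "spin": 0},
    {"travel": [0, 0, 0.03], "spin": 0},
    {"travel": [0, 0, 0], "spin": 0},
  ],
)

```text
time_s: 2.07
tcp_pos: [0.4795, -0.3792, 0.1626]
eef_rot: [-179.5, -0.0, -111.1]
contact_force: [-1.2, 0.7, -1.6]
gripper_width: 0.0001
```

Call:
send_rows(
  motion=[
    {"travel": [0, 0, 0.03], "spin": 0},
    {"travel": [0, 0, 0.025], "spin": 0},
    {"travel": [0, 0, 0.005], "spin": 0},
    {"travel": [0, 0, 0], "spin": 0},
  ],
)

```text
time_s: 2.4
tcp_pos: [0.4815, -0.3808, 0.1052]
eef_rot: [-179.3, -0.1, -111.0]
contact_force: [-0.6, 0.4, 0.6]
gripper_width: -0.0
```

```bash
python3 - <<'E'
from h import *
np.set_printoptions(precision=3,suppress=True,linewidth=200)
plan(np.array([.541,-.364]),np.radians(158),.055,.055,.102)
p,d=r.capture("scene"); cv2.imwrite("pics/v3.png",cv2.resize(p[110:210,220:360],None,fx=4,fy=4,interpolation=cv2.INTER_CUBIC))
E
```

```text
t 2.4 tcp [ 0.481 -0.381  0.105] a,b now 0.04889079314029166 -0.03790721985245568 goal [ 0.511 -0.292  0.102] tool shift [-0.093  0.005  0.003] spin 0.9691570109280576 F [-0.641  0.441  0.596] w -4.694766195147029e-05
```

View pics/v3.png

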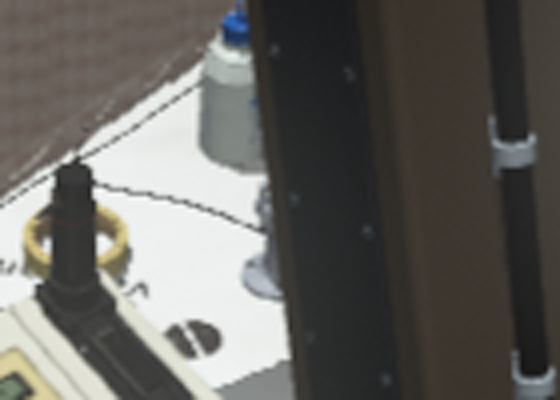

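The arm now hides the cock in this view (only its foot shows near (265,275) of the crop), and there is no contact. I push along -tool x.

Call:
send_rows(
  motion=[
    {"travel": [-0.012, 0.002, 0.001], "spin": 0},
    {"travel": [-0.012, 0.002, 0.001], "spin": 0},
    {"travel": [-0.012, 0.001, 0.001], "spin": 0},
    {"travel": [-0.012, 0, 0], "spin": 0},
    {"travel": [-0.012, 0, 0], "spin": 0},
  ],
)

```text
time_s: 2.87
tcp_pos: [0.501, -0.3243, 0.1103]
eef_rot: [-178.8, -0.3, -111.2]
contact_force: [-1.7, -3.1, -0.1]
gripper_width: 0.0005
```

Call:
send_rows(
  motion=[
    {"travel": [-0.012, 0, 0], "spin": 0},
    {"travel": [-0.012, 0, 0], "spin": 0},
    {"travel": [-0.012, 0, 0], "spin": 0},
    {"travel": [0, 0, 0], "spin": 0},
  ],
)

```text
time_s: 3.2
tcp_pos: [0.5163, -0.2844, 0.1129]
eef_rot: [-178.7, -0.3, -111.1]
contact_force: [-1.9, 0.0, -0.2]
gripper_width: 0.0005
```

```bash
python3 - <<'E'
from h import *
np.set_printoptions(precision=3,suppress=True,linewidth=200)
plan(np.array([.541,-.364]),np.radians(158),.025,.055,.102)
p,d=r.capture("top"); cv2.imwrite("pics/v4.png",cv2.resize(p[120:240,240:400],None,fx=4,fy=4,interpolation=cv2.INTER_CUBIC))
E
```

```text
t 3.2 tcp [ 0.516 -0.284  0.113] a,b now 0.05274957827903974 0.06452362965804838 goal [ 0.538 -0.304  0.102] tool shift [ 0.01  -0.027  0.012] spin 0.929406856178332 F [-1.889  0.036 -0.233] w 0.0004929035961849295
```

View pics/v4.png

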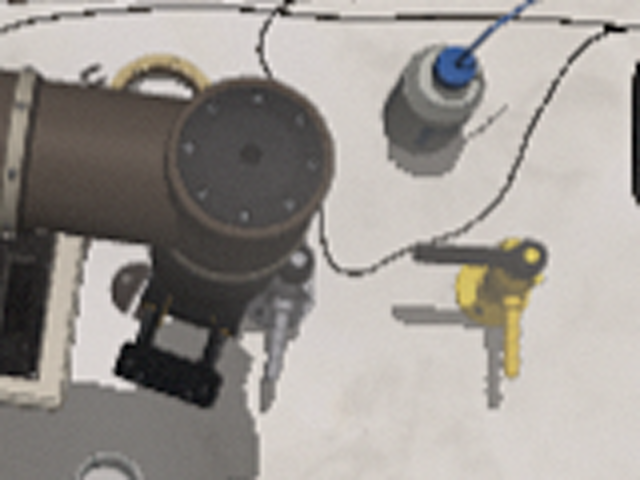

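The handle has left the nozzle (nozzle bare at crop (275,340)), the yellow cock is untouched. Next I finish with a push along -tool y to the stop, lowering slightly.

Call:
send_rows(
  motion=[
    {"travel": [0.005, 0, 0.008], "spin": 0},
    {"travel": [0.003, -0.008, 0.002], "spin": 0},
    {"travel": [0, -0.008, 0.001], "spin": 0},
    {"travel": [0, -0.007, 0.001], "spin": 0},
    {"travel": [0, 0, 0], "spin": 0},
  ],
)

```text
time_s: 3.67
tcp_pos: [0.5286, -0.2988, 0.0984]
eef_rot: [-179.7, -0.3, -111.1]
contact_force: [-3.0, 1.9, 3.7]
gripper_width: 0.0007
```

Call:
send_rows(
  motion=[
    {"travel": [0, -0.005, 0], "spin": 0},
    {"travel": [0, -0.004, 0], "spin": 0},
    {"travel": [0, 0, 0], "spin": 0},
  ],
)

```text
time_s: 3.92
tcp_pos: [0.5267, -0.3001, 0.0957]
eef_rot: [178.9, -0.3, -111.3]
contact_force: [-1.3, 0.1, 2.1]
gripper_width: 0.0006
```

```bash
python3 - <<'E'
from h import *
np.set_printoptions(precision=3,suppress=True,linewidth=200)
plan(np.array([.541,-.364]),np.radians(158),.025,.055,.104)
E
```

```text
t 3.9167 tcp [ 0.527 -0.3    0.096] a,b now 0.03716465409146869 0.053885724130958934 goal [ 0.538 -0.304  0.104] tool shift [-0.001 -0.012 -0.008] spin 0.6707876918229942 F [-1.276  0.111  2.078] w 0.0006019346196745258
```

Call:
send_rows(
  motion=[
    {"travel": [0, -0.01, -0.004], "spin": 0},
    {"travel": [0, -0.01, -0.003], "spin": 0},
  ],
)

```text
time_s: 4.08
tcp_pos: [0.5276, -0.3004, 0.0954]
eef_rot: [176.7, -0.1, -111.7]
contact_force: [-31.5, 29.6, 23.9]
gripper_width: 0.0002
```

```bash
python3 - <<'E'
from h import *
np.set_printoptions(precision=3,suppress=True,linewidth=200)
plan(np.array([.541,-.364]),np.radians(158),.025,.055,.104)
print(r.get_state()["joints"],r.get_state()["moment"])
p,d=r.capture("top"); cv2.imwrite("pics/v5.png",cv2.resize(p[120:240,240:400],None,fx=4,fy=4,interpolation=cv2.INTER_CUBIC))
E
```

```text
t 4.0833 tcp [ 0.528 -0.3    0.095] a,b now 0.03628497945335229 0.0539086694830469 goal [ 0.538 -0.304  0.104] tool shift [-0.001 -0.011 -0.009] spin 0.32877071779054745 F [-31.522  29.57   23.911] w 0.00021123028135217338
[-11.568  22.539 -14.631  -0.595 -56.128  -9.754] [10.187 10.883  0.284]
```

View pics/v5.png

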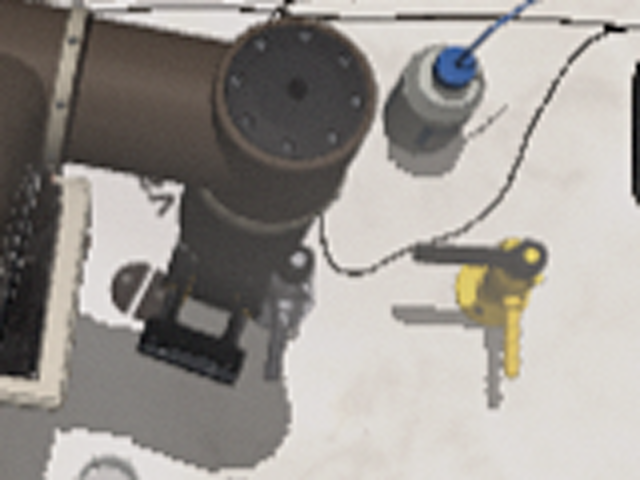

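About 49 N built up with no movement, so this is probably the stop. I back off and check with the cameras.

Call:
send_rows(
  motion=[
    {"travel": [0, 0.012, 0], "spin": 0},
    {"travel": [0, 0.015, 0], "spin": 0},
    {"travel": [0, 0.012, -0.01], "spin": 0},
    {"travel": [0, 0, -0.03], "spin": 0},
    {"travel": [0, 0, -0.03], "spin": 0},
  ],
)

```text
time_s: 4.55
tcp_pos: [0.4897, -0.2878, 0.1594]
eef_rot: [175.3, -0.2, -112.0]
contact_force: [1.5, -0.0, 0.6]
gripper_width: 0.0003
```

Call:
send_rows(
  motion=[
    {"travel": [0, 0, -0.035], "spin": 0},
    {"travel": [0, 0.03, -0.02], "spin": 0},
    {"travel": [0, 0.04, 0], "spin": 0},
    {"travel": [0, 0.04, 0], "spin": 0},
    {"travel": [0, 0.0, 0], "spin": 0},
  ],
)

```text
time_s: 4.97
tcp_pos: [0.3977, -0.2533, 0.2305]
eef_rot: [175.9, -0.2, -112.2]
contact_force: [-0.4, 0.9, -0.9]
gripper_width: 0.0006
```

```bash
python3 - <<'E'
from h import *
np.set_printoptions(precision=3,suppress=True,linewidth=200)
plan(np.array([.541,-.364]),np.radians(158),.025,.055,.104)
ims=[]
for cam,sl in(("scene",np.s_[105:205,230:360]),("top",np.s_[140:240,270:400])):
    p,d=r.capture(cam); ims.append(cv2.resize(p[sl],None,fx=3,fy=3,interpolation=cv2.INTER_CUBIC))
    c,M,o,f=T(cam); v,u=np.mgrid[:384,:512]
    P=np.stack([(u-c["cx"])/f*d,(v-c["cy"])/f*d,d],-1)[d>0]@M.T+o
    hub=np.array([.541,-.364]); e=P[:,:2]-hub; rr=np.hypot(*e.T)
    s=(P[:,1]>-.41)&(P[:,2]>.117)&(P[:,2]<.14)&(rr>.022)&(rr<.1)
    if s.sum()>5:
        Q=P[s,:2];m=Q.mean(0);V=np.linalg.svd(Q-m)[2][0];V*=np.sign(V@(m-hub)); print(cam,s.sum(),m,np.degrees(np.arctan2(V[1],V[0])),np.degrees(np.arctan2(*(m-hub)[::-1])),rr[s].max())
cv2.imwrite("pics/v6.png",np.hstack(ims))
E
```

```text
t 4.9667 tcp [ 0.398 -0.253  0.231] a,b now 0.1743749517649029 0.04896523152497104 goal [ 0.538 -0.304  0.104] tool shift [-0.007 -0.158  0.116] spin -0.25549594800733644 F [-0.379  0.939 -0.918] w 0.0006407453738532425
scene 87 [ 0.549 -0.305] 77.23221849834657 81.8488934352321 0.09184139774239705
```

View pics/v6.png

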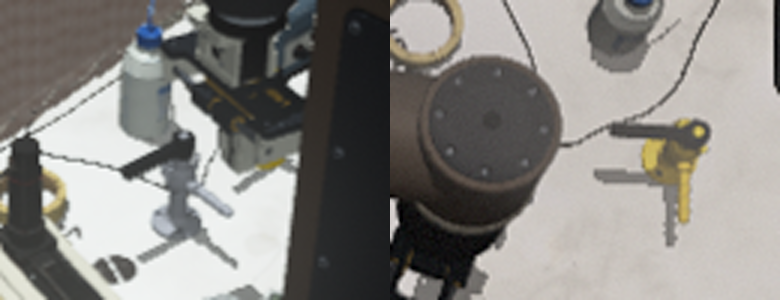

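The scene crop (bar tip at (130,172), hub (183,140)) shows the handle across the nozzle, but it measures about 80° against an expected ~69°. It may be several degrees short, so I clear the arm and measure with both cameras.

Call:
send_rows(
  motion=[
    {"travel": [-0.03, 0.012, -0.01], "spin": 0},
    {"travel": [-0.036, 0.014, -0.01], "spin": 0},
    {"travel": [-0.036, 0.014, -0.01], "spin": 0},
    {"travel": [-0.036, 0.014, 0], "spin": 0},
    {"travel": [-0.036, 0.014, 0], "spin": 0},
  ],
)

```text
time_s: 5.48
tcp_pos: [0.4136, -0.0694, 0.2637]
eef_rot: [175.9, -0.4, -113.0]
contact_force: [1.3, 0.4, 0.4]
gripper_width: 0.0007
```

```bash
cat > meas.py <<'E'
from h import *
np.set_printoptions(precision=3,suppress=True,linewidth=200)
def bar(p,d,cam,nm,hub=np.array([.541,-.364])):
    c,M,o,f=T(cam); v,u=np.mgrid[:384,:512]; k=d>0
    P=np.stack([(u-c["cx"])/f*d,(v-c["cy"])/f*d,d],-1)[k]@M.T+o
    e=P[:,:2]-hub; rr=np.hypot(*e.T); dark=p[k].max(1)<75
    s=(P[:,1]>hub[1]-.046)&dark&(rr<.13)&(P[:,2]>.1)&(P[:,2]<.145)
    # intersect dark pixel rays with the bar's mid-top plane, then fit line through far part
    ray=np.stack([(u-c["cx"])/f,(v-c["cy"])/f,np.ones_like(d)],-1)[k][s]@M.T
    Q=(o+ray*((.124-o[2])/ray[:,2])[:,None])[:,:2]; rq=np.hypot(*(Q-hub).T); Q=Q[(rq>.025)&(rq<.1)]
    if len(Q)<8: print(nm,cam,"few",len(Q)); return
    m=Q.mean(0);V=np.linalg.svd(Q-m)[2][0];V*=np.sign(V@(m-hub))
    print(nm,cam,len(Q),m,"svd",np.degrees(np.arctan2(V[1],V[0])),"hub",np.degrees(np.arctan2(*(m-hub)[::-1])))
E
python3 - <<'E'
from meas import *
ims=[]
for cam,sl in(("scene",np.s_[105:205,230:360]),("top",np.s_[140:240,270:400])):
    bar(cv2.imread(f"pics/{cam}0.png"),np.load(cam+"_d.npy"),cam,"before")
    p,d=r.capture(cam); cv2.imwrite(f"pics/{cam}1.png",p); np.save(cam+"1_d.npy",d)
    bar(p,d,cam,"now"); ims.append(cv2.resize(p[sl],None,fx=3,fy=3,interpolation=cv2.INTER_CUBIC))
    for fn in (r.pinpoint,r.boxes_of):
        try:
            for q in fn(cam,"cock_1_pivot" if fn==r.pinpoint else "cock_1_handle"): print(round(q["conf"],2),w(cam,q["at"]))
        except Exception as e: print(e)
cv2.imwrite("pics/v7.png",np.hstack(ims)); print(r.get_state()["tcp_pos"],r.get_state()["eef_rot"])
E
```

```text
before scene 72 [ 0.491 -0.341] svd 163.59029141277674 hub 155.3881128201634
now scene few 0
0.77 [ 0.539 -0.552  0.121]
0.57 [ 0.544 -0.364  0.123]
0.55 [ 0.534 -0.357  0.13 ]
before top 53 [ 0.477 -0.341] svd 159.53324147741264 hub 160.17018007612248
now top few 1
0.87 [ 0.542 -0.551  0.119]
0.57 [ 0.542 -0.369  0.12 ]
0.65 [ 0.542 -0.521  0.127]
0.45 [ 0.546 -0.338  0.129]
0.35 [ 0.535 -0.352  0.086]
[ 0.413 -0.071  0.263] [ 175.838   -0.433 -112.958]
```

View pics/v7.png

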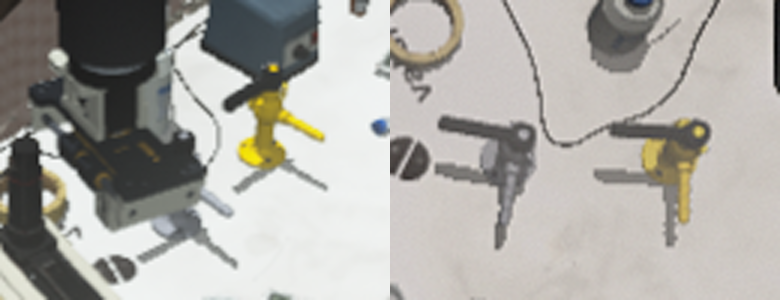

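```bash
sed -i 's/p\[k\].max(1)<75/p[k].max(1)<130/' meas.py; python3 - <<'E'
from meas import *
bar(cv2.imread("pics/top0.png"),np.load("top_d.npy"),"top","before")
bar(cv2.imread("pics/top1.png"),np.load("top1_d.npy"),"top","now")
# nozzle fit incl. yellow-free: points .066-.09 high
c,M,o,f=T("top"); d=np.load("top1_d.npy"); v,u=np.mgrid[:384,:512]
P=np.stack([(u-c["cx"])/f*d,(v-c["cy"])/f*d,d],-1)@M.T+o
hub=np.array([.541,-.364]); e=P[...,:2]-hub; rr=np.hypot(e[...,0],e[...,1])
s=(d>0)&(P[...,1]>-.41)&(P[...,2]>.05)&(P[...,2]<.095)&(rr>.025)&(rr<.1)&(e[...,0]<-.015)
Q=P[s][:,:2];m=Q.mean(0);V=np.linalg.svd(Q-m)[2][0];V*=np.sign(V@(m-hub));print("noz",len(Q),m,np.degrees(np.arctan2(V[1],V[0])),np.degrees(np.arctan2(*(m-hub)[::-1])))
s=(d>0)&(P[...,2]>.115)&(rr<.1)&(P[...,1]>-.42); print(s.sum()); 
q=P[s]; print(q[np.argsort(rr[s])][::8])
E
```

```text
before top 93 [ 0.487 -0.345] svd 158.20969869570078 hub 160.60766216726952
now top 86 [ 0.552 -0.309] svd 77.74335039316716 hub 79.00395948501175
noz 83 [ 0.487 -0.355] 167.8566113779048 170.6996453338807
189
[[ 0.541 -0.366  0.136]
 [ 0.541 -0.369  0.136]
 [ 0.535 -0.369  0.133]
 [ 0.532 -0.366  0.134]
 [ 0.534 -0.357  0.127]
 [ 0.551 -0.36   0.135]
 [ 0.534 -0.354  0.125]
 [ 0.545 -0.376  0.132]
 [ 0.529 -0.371  0.118]
 [ 0.548 -0.35   0.135]
 [ 0.541 -0.345  0.126]
 [ 0.55  -0.342  0.128]
 [ 0.54  -0.335  0.13 ]
 [ 0.542 -0.33   0.119]
 [ 0.551 -0.326  0.127]
 [ 0.544 -0.319  0.13 ]
 [ 0.554 -0.317  0.126]
 [ 0.548 -0.31   0.124]
 [ 0.557 -0.307  0.127]
 [ 0.55  -0.3    0.132]
 [ 0.561 -0.298  0.125]
 [ 0.555 -0.291  0.126]
 [ 0.552 -0.285  0.125]
 [ 0.561 -0.282  0.129]]
```

```bash
python3 - <<'E'
from meas import *
def pts(pf,df,cam):
    c,M,o,f=T(cam); d=np.load(df); v,u=np.mgrid[:384,:512]
    return np.stack([(u-c["cx"])/f*d,(v-c["cy"])/f*d,d],-1)@M.T+o,(d>0),cv2.imread(pf)
def fit(P,k,hub,zl,zh,r0,r1,ang,w=35):
    e=P[...,:2]-hub; rr=np.hypot(e[...,0],e[...,1]); th=np.degrees(np.arctan2(e[...,1],e[...,0]))
    s=k&(P[...,2]>zl)&(P[...,2]<zh)&(rr>r0)&(rr<r1)&(abs((th-ang+180)%360-180)<w)
    Q=P[s]; 
    if len(Q)<6: return len(Q)
    m=Q[:,:2].mean(0);V=np.linalg.svd(Q[:,:2]-m)[2][0];V*=np.sign(V@(m-hub)); g=lambda t:round(float(np.degrees(np.arctan2(t[1],t[0]))%360),1)
    # tip: mean of farthest quarter
    q=np.hypot(*(Q[:,:2]-hub).T); t=Q[q>np.percentile(q,75)].mean(0)
    return len(Q),"svd",g(V),"mean",g(m-hub),"tip",g(t[:2]-hub),round(float(q.max()),3)
c1=np.array([.541,-.364]);y=np.array([.542,-.551])
for cam,n in(("top","0"),("top","1"),("scene","0")):
    P,k,im=pts(f"pics/{cam}{n}.png",cam+("_d.npy" if n=="0" else "1_d.npy"),cam)
    print(cam,n)
    for nm,h,a0 in(("c1",c1,160 if n=="0" else 78),("yel",y,90)):
        print(" ",nm,"bar",fit(P,k,h,.116,.14,.025,.096,a0)); print(" ",nm,"noz",fit(P,k,h,.068,.09,.03,.1,168))
P,k,im=pts("pics/scene0.png","scene_d.npy","scene")
q=[w("scene",a["at"]) for a in []]
e=P[...,:2]-[.49,.2]; s=k&(np.hypot(e[...,0],e[...,1])<.12)&(P[...,2]>.131)&(P[...,2]<.14); print("c2 hub?",s.sum(),np.median(P[s],0))
h=np.median(P[s],0)[:2]; 
print("c2 bar",fit(P,k,h,.116,.131,.025,.096,90,60)); print("c2 noz",fit(P,k,h,.068,.09,.03,.1,180,60))
cv2.imwrite("pics/v8.png",np.hstack([cv2.resize(cv2.imread("pics/top1.png")[165:230,285:335],None,fx=9,fy=9,interpolation=cv2.INTER_CUBIC),cv2.resize(im[235:300,150:190+30],None,fx=4,fy=9)]))
E
```

```text
top 0
  c1 bar (92, 'svd', 158.1, 'mean', 160.5, 'tip', 159.8, 0.09)
  c1 noz (39, 'svd', 161.8, 'mean', 172.1, 'tip', 169.7, 0.088)
  yel bar (100, 'svd', 85.6, 'mean', 87.7, 'tip', 86.9, 0.09)
  yel noz (75, 'svd', 176.7, 'mean', 174.5, 'tip', 174.9, 0.088)
top 1
  c1 bar (100, 'svd', 78.1, 'mean', 78.5, 'tip', 78.3, 0.087)
  c1 noz (74, 'svd', 167.1, 'mean', 170.7, 'tip', 169.5, 0.086)
  yel bar (102, 'svd', 85.5, 'mean', 87.7, 'tip', 86.7, 0.09)
  yel noz (74, 'svd', 176.0, 'mean', 174.6, 'tip', 174.7, 0.09)
scene 0
  c1 bar (82, 'svd', 160.1, 'mean', 154.6, 'tip', 156.1, 0.093)
  c1 noz (59, 'svd', 170.3, 'mean', 164.6, 'tip', 166.4, 0.091)
  yel bar (74, 'svd', 83.1, 'mean', 89.3, 'tip', 87.2, 0.095)
  yel noz 0
c2 hub? 61 [0.483 0.197 0.133]
c2 bar (135, 'svd', 65.5, 'mean', 67.4, 'tip', 66.6, 0.087)
c2 noz (95, 'svd', 155.3, 'mean', 158.5, 'tip', 157.6, 0.089)
```

View pics/v8.png

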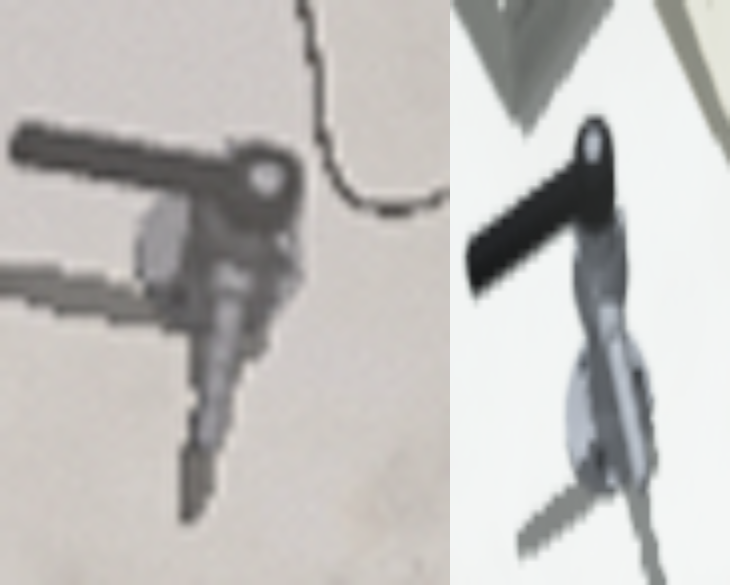

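Close crop: handle tip (15,145) to hub (265,180), nozzle running down to (205,445), square to each other. Bar is at 78.1° and nozzle at 167.1°, a difference of 89°. The same estimator gives 89.8° on the already-shut cock 2, and the two camera estimates plus the hard reaction all agree. My earlier 69° target came from assuming the handle began exactly over the nozzle, and it began about 9° short of the open stop. I hand in.

```bash
python3 -c "
from plant import r
s=r.get_state();print(s['time_s'],s['contact_force'],s['tcp_pos']);print(r.close_job())"
```

```text
5.7833 [-0.45933697 -0.19480897  0.09412512] [ 0.41292024 -0.07132509  0.26308396]
the job is handed in; nothing more can be done
None
```

I shut cock 1, the steel one next to the yellow look-alike. I pushed its handle clockwise to the stop with closed fingers, then backed off. I handed the job in at 5.8 s with the gripper clear and about 0.5 N on the wrist, which is noise.

- **Cock 1:** in the top view the handle now stands 89° to its nozzle. The same measure gave 89.8° on cock 2, which was already shut, so cock 1 is at or very near its stop.
- **Other cocks:** the yellow one measures as it did at the start. I never went near cock 2, but I did not measure it again at the end; its figure is from the first picture.
- **Push force:** the final push against the stop peaked at about 49 N at the wrist. That is below the 120 N wrist limit but above the 40 N limit for the arm or gripper body. It should have been on the fingertips only, but I could not confirm that. The tool also tilted about 4°.
- **Readings that disagreed:** the handle started about 10° away from the measured nozzle direction, although it was described as open at its stop. I had first taken the shut direction as 69° and so thought it was about 9° short. Measuring the nozzle itself gave a shut direction of about 77°, against a handle at 78°. Single nozzle estimates ranged from 162° to 172°.

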